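# Hold the humidor lid at its airing mark

## Task

The humidor on the desk has to be aired. Take the brass paperweight off its lid and set it down upright (no dropping) on a clear part of the leather blotter, wholly on it; only then lift the sprung lid by its front pull bar until the lid stands in line with (at the same slant as) the brass pointer on the humidor's side, and finish while still holding it steady there, because it snaps shut if let go. Leave the pointer and everything else on the desk where they are.

Things in the scene. Friction and masses are not known exactly. Their poses are not given: they have to be found in the camera images.
- case: the humidor: a fixed dark wooden box 200 mm deep (x), 240 mm wide (y), 90 mm high without its lid, 112 mm with it. Origin: centre of its underside; x axis points to the back, where the lid is hinged; its front, with the pull bar, faces -x. It cannot move. A thin quadrant (dark steel, radius 105 mm about the hinge) and the brass pointer (up to 135 mm above the hinge) stand along its +y side, at 121 to 145 mm from the middle.
- lid (a joint): opening angle of the humidor's lid in rad: 0 shut, grows as the front edge rises, stop at 1.4. A spring and the lid's weight always press it shut: about 5 N straight up at the pull bar starts it, about 6.5 N square to the lid (12 N if straight up) holds it at 1 rad. The lid is a wooden board 200 x 240 x 22 mm.
- lid_hinge (a point): point on the lid's hinge axis, at the middle of the box's back upper edge, 90 mm above the desk. The axis runs along the humidor's y axis.
- lid_handle (a point): middle of the brass pull bar on the lid's front edge: a round bar 10 mm thick and 110 mm long, parallel to the hinge axis, 45 mm in front of the lid's front face, carried by a 10 mm rod at each end; 40 mm free between bar and lid, open above and below. With the lid shut it lies 101 mm above the desk; in the lid's own frame it is 245 mm in front of and 11 mm above the hinge axis. Axes turn with the lid (x towards the hinge, along the board).
- pointer (a joint): angle in rad at which the brass pointer on the humidor's side is set (0.45 to 0.95), measured like lid about the same axis: the lid is at the mark when lid equals it. The pointer stays where it is set, is stiff, and must not be pushed.
- pointer_tip (a point): tip of the pointer: a brass hand 10 mm wide and 145 mm long from the hinge axis, ending in a 30 x 16 x 14 mm block, 138 mm to the +y side of the humidor's middle. Its x axis points from the tip to the hinge axis.
- weight: the brass paperweight as a whole; origin at the centre of its underside, z up
- weight_mid (a point): centre (half-way up) of the brass paperweight: a round plug 50 mm across and 44 mm high, its upper 10 mm tapering to 36 mm; about 0.6 kg. It starts standing on the shut lid, its base 112 mm above the desk.
- blotter: the dark leather blotter: a fixed flat pad 290 mm (x) by 200 mm (y), 4 mm thick; origin at the centre of its underside. The letter opener lies across it, near its far (+x) end.
- opener: a bystander to be left where it is; letter opener 175 mm long, 18 mm wide, 9 mm high, lying across the blotter about 105 mm to +x of the blotter's centre; origin on its underside, x along the blade
- stamp: a bystander to be left where it is; small wooden rubber stamp 34 mm across, 60 mm high, standing on the desk between humidor and blotter, nearer the robot; origin under its centre
- mug: a bystander to be left where it is; white mug 80 mm across, 90 mm high, beyond the humidor and blotter; origin under its centre
- pencils: a bystander to be left where it is; leather pencil cup 72 mm across, 100 mm high, pencils up to 180 mm high; origin under its centre
- stapler: a bystander to be left where it is; desk stapler 140 x 36 x 55 mm; origin under its centre, x along it; it lies near the robot, to its right
- magnifier: a bystander to be left where it is; magnifying glass lying flat, ring 86 mm across, handle 90 mm to -x; origin under the ring's centre; it lies near the robot, to its left
Mind the look-alikes: they are no part of the job. Leave any red look-alike of the weight alone.

How it is judged:
By the outcome, as a careful person would: the job done as asked, in the order asked, and still so for the second after the job is handed in, while the arm keeps its last pose, push and grip.
It also fails if it takes over 72 s, if anything falls off the work surface, if the arm or the gripper's body presses on something with over 40 N, if the wrist force passes 120 N, or if a joint passes its speed limit or range.

## Robot

A 6-joint arm with a two-finger parallel gripper is mounted at the origin on the work surface. World frame = base frame: x ahead of the robot, y to its left, z up, the work surface at z = 0. Lengths are in mm, angles in rad, forces in N, time in s.
With the tool pointing down it reaches from about 350 to 725 mm from the base axis. Payload 6 kg.
Tool frame: the origin (TCP) lies on the centre line of the jaws, within the pads' length; the fingertips stand 14 mm ahead of it and the grasp point (between the pads) lies 5 mm behind it; z points along the fingers, y is the direction in which the jaws open and shut (so a half turn about z gives the same grasp; the last joint's range is limited). The gripper opens to 85 mm and grips with 20 to 120 N. Pads are 22 mm wide; open, the fingers measure 114 mm over their backs; the gripper's body (76 mm by 85 mm) begins 54 mm behind the grasp point. The pads swing forward as they close: fully open they stand 13 mm farther back than shut.
Start: joints at [1.468, 0.04, 0.085, 0, -1.615, -0.334], TCP at [253.797, 543.653, 210.361] pointing down, gripper open.
Joint ranges: [-2.56, 2.56], [-1.29, 2.01], [-1.08, 1.49], [-3.29, 1.98], [-2.81, -0.18], [-2.99, 2.99]. Speed limits (rad/s): [2.57, 2.57, 3.01, 3.14, 3.14, 3.14].

## Interface

Orientations are given as a unit quaternion [x, y, z, w].
In Python, from cell import r gives the robot as it stands. Calls block until the motion is done:
- r.move_ptp(position, orientation): joint-space move of the TCP to a pose.
- r.movel(position, rot=None, vel=150, until_force=None): straight line of the TCP; rot=None keeps the orientation; vel is the mean speed in mm/s. With until_force (N) it stops when the force on the tool has changed by that much, and returns True; else False.
- r.move_j(angles): joint-space move.
- r.gripper_open() and r.grab(f_grip=None): open the fingers fully, or close them until they stop; f_grip is the grip in N (None keeps the last).
- r.pause(seconds).
- r.solve_ik(position, orientation): joint angles nearest the present ones, or None.
- r.sense(): the state.
- r.camera(name): name is "scene" or "top" or "wrist"; returns the picture (420x560x3 uint8, red, green, blue); there is no depth.
- r.camera_info(name): a dict with "intrinsics" (3x3 intrinsics, pixels), "R" (3x3) and "t" (3): a world point X has camera coordinates R X + t. Camera axes: x right, y down, z forward; pixel columns grow to the right and rows downward; lengths in mm; the calibration is good to about 2 mm. A picture is of the moment at which its call begins: read the wrist's pose just before it. camera_info takes no time and is no camera call; for the wrist camera it gives the pose at the moment of the call.
A pose or a line that the arm cannot do raises r.IKError and nothing moves.
- r.sign_off(): hands the job in, once; it reports no verdict.
The state is a dict: "time": time; "joint_positions": joint angles; "qd": joint speeds; "joint_torque": joint torques, N m; "ee_pos": TCP position; "eef_rot": TCP orientation; "wrist_force": force on the tool from outside, world axes, zero at the start; "wrist_torque": the same for the moment, N m; "grip_width": finger opening in mm.
Only numpy, scipy, OpenCV 4.12 (cv2) and the standard library are available. Lean on these libraries where they do the work, as an engineer would, in place of code of your own. Each camera call takes 0.05 s, during which the arm holds its last target. There are 200 camera calls.

## Working session

There is one attempt and no reset: what is moved stays moved. The work goes in short steps, each a Python script; the robot and the scene stay as the last script left them, time stands still between calls to the robot, and variables do not carry over. Pictures are saved under pics/ and viewed, about 8 in all and at most 12, crops included, and the job is handed in when it is done.

```bash
ls; mkdir -p pics
python3 - <<'E'
from cell import r
import cv2,numpy as np
for n in("scene","top"):
    im=r.camera(n); cv2.imwrite(f"pics/{n}0.png",im[:,:,::-1]); i=r.camera_info(n)
    print(n,np.round(i["intrinsics"],1).tolist(),np.round(i["R"],3).tolist(),np.round(i["t"],1), np.round(-np.array(i["R"]).T@i["t"]))
s=r.sense();print(s["time"],s["eef_rot"],s["grip_width"])
E
```

```text
pics
scene [[475.7, 0.0, 278.8], [0.0, 475.7, 209.0], [0.0, 0.0, 1.0]] [[-0.528, 0.849, 0.004], [0.692, 0.433, -0.577], [-0.492, -0.302, -0.816]] [ 291.6 -363.  1477.7] [1132.  357.  996.]
top [[417.8, 0.0, 280.1], [0.0, 417.8, 218.1], [0.0, 0.0, 1.0]] [[-0.009, -1.0, -0.025], [-0.986, 0.013, -0.168], [0.168, 0.023, -0.986]] [ 59.  584.6 907. ] [425.  30. 993.]
0.1 [ 9.76242264e-01 -2.16680370e-01 -1.06620823e-04  8.05379103e-04] 85.42796849460356
```

View pics/top0.png

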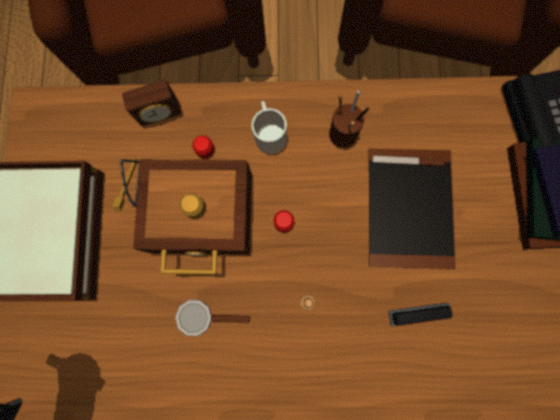

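View pics/scene0.png

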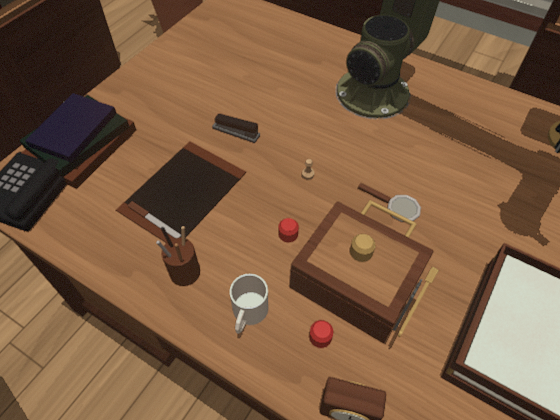

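The brass plug stands on the lid (top 192,205; scene 364,245). There are red look-alikes at top (203,146) and (284,221), both on the desk. Only the brass one on the lid fits the description. The bar is at top row ~271, columns 162–216, and the pointer is at the left near (125,185).

```bash
cat > h.py <<'E'
from cell import r
import cv2,numpy as np
from scipy.spatial.transform import Rotation as Ro
def ray(i,uv):
    K,R,t=[np.array(i[k],float) for k in("intrinsics","R","t")]
    d=R.T@np.linalg.solve(K,[uv[0],uv[1],1.]); return -R.T@t,d
def onplane(i,uv,p0,n):
    c,d=ray(i,uv); return c+d*((np.array(p0)-c)@n)/(d@np.array(n))
def onz(i,uv,z): return onplane(i,uv,[0,0,z],[0,0,1.])
def tri(i1,u1,i2,u2):
    (a,d),(b,e)=ray(i1,u1),ray(i2,u2)
    s=np.linalg.lstsq(np.c_[d,-e],b-a,rcond=None)[0]; p,q=a+d*s[0],b+e*s[1]
    return (p+q)/2,np.linalg.norm(p-q)
def blobs(im,lo,hi,amin=15):
    m=cv2.inRange(cv2.cvtColor(im,cv2.COLOR_RGB2HSV),lo,hi)
    n,l,s,c=cv2.connectedComponentsWithStats(m); return [(c[k].round(1).tolist(),s[k].tolist()) for k in range(1,n) if s[k][4]>=amin]
E
python3 - <<'E'
from h import *
T,S=r.camera_info("top"),r.camera_info("scene")
t=cv2.imread("pics/top0.png")[:,:,::-1];s=cv2.imread("pics/scene0.png")[:,:,::-1]
for n,im in(("top",t),("scene",s)):
    print(n,[b for b in blobs(im,(17,140,120),(30,255,255),25)])
for u in [(163,271),(216,271),(162,252),(217,252)]: print("bar",onz(T,u,101).round())
for u in [(191.5,203)]: print("w",onz(T,u,156).round())
for u in [(136,161),(247,161),(247,248),(136,248)]: print("lid",onz(T,u,112).round())
for u in [(368,150),(450,150),(454,268),(369,268),(374,160),(418,161)]: print("blot",onz(T,u,4).round())
print("stamp",onz(T,(308,303),60).round(), "tri w",tri(T,(192,205),S,(364,245)))
a=cv2.resize(t[140:290,95:260],None,fx=3,fy=3,interpolation=2);b=cv2.resize(s[195:345,290:445],None,fx=3,fy=3,interpolation=2)
cv2.imwrite("pics/crop.png",cv2.resize(np.hstack([a,b]),(800,375))[:,:,::-1])
E
```

```text
top [([129.2, 171.8], [125, 163, 9, 19, 52]), ([118.0, 199.7], [113, 186, 11, 26, 109]), ([190.4, 203.7], [180, 193, 22, 23, 393]), ([188.3, 266.1], [160, 250, 57, 24, 434])]
scene []
bar [465. 303. 101.]
bar [464. 189. 101.]
bar [506. 307. 101.]
bar [505. 188. 101.]
w [601. 232. 156.]
lid [707. 369. 112.]
lid [703. 123. 112.]
lid [511. 122. 112.]
lid [514. 359. 112.]
blot [ 760. -164.    4.]
blot [ 757. -363.    4.]
blot [ 470. -350.    4.]
blot [ 472. -153.    4.]
blot [ 734. -177.    4.]
blot [ 730. -284.    4.]
stamp [394.  -7.  60.] tri w (array([599.88634017, 237.43295881, 137.62339115]), np.float64(4.043604351598947))
```

View pics/crop.png

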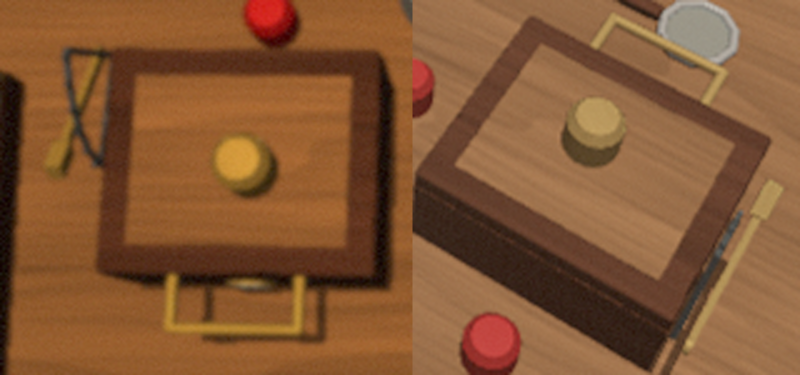

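Crop confirms: the brass plug is on the lid at (601,235), with both reds on the desk. Next I get the wrist camera's mounting, a rough pointer angle from the top view, and an IK check for the bar grasp arc.

Run:
```python
from h import *
T=r.camera_info("top");W=r.camera_info("wrist");s=r.sense()
Rt=Ro.from_quat(s["eef_rot"]).as_matrix()
Rw=np.array(W["R"]);c=-Rw.T@W["t"]
print("cam in tool",(Rt.T@(c-s["ee_pos"])).round(1),"cam axes in tool\n",(Rw@Rt).round(2),np.round(W["intrinsics"],0).tolist())
H=np.array([709.5,243,90]);th=-0.016
x=np.array([np.cos(th),np.sin(th),0]);y=np.array([-x[1],x[0],0])
for u in [(118,199.7),(129.2,171.8)]:
    p=onplane(T,u,H+138*y,y)-H; print("ptr",p.round(),np.arctan2(p[2],-p@x), np.hypot(p[2],p@x))
# ik arc
def pose(phi,al,back=0):
    b=H-x*(245*np.cos(phi)-11*np.sin(phi)*-1*-1)+0
    ex=x*np.cos(phi)-np.array([0,0,1])*np.sin(phi); ez=np.array([0,0,1])*np.cos(phi)+x*np.sin(phi)
    b=H-245*ex+11*ez
    a=phi+al; z=x*np.cos(a)-np.array([0,0,1])*np.sin(a)
    best=None
    for sg in(1,-1):
        X=sg*y; Y=np.cross(z,X); q=Ro.from_matrix(np.c_[X,Y,z]).as_quat()
        print(round(phi,2),al,sg,None if (k:=r.solve_ik((b+z*(5-back)).tolist(),q.tolist())) is None else np.round(k,2))
for al in(0.0,.3,.5,.7):
    for phi in(0,.5,.95): pose(phi,al)
    pose(0,al,90)
for yaw in(0,np.pi/2,-np.pi/2,np.pi):
  q=(Ro.from_rotvec([0,0,yaw])*Ro.from_quat([1,0,0,0])).as_quat().tolist()
  print(yaw,[None if (k:=r.solve_ik(p,q)) is None else np.round(k,2) for p in([601,235,240],[601,235,132],[570,-258,30])])
```

```text
cam in tool [  78.2   -0.6 -163.3] cam axes in tool
 [[-0.    1.    0.  ]
 [-0.95 -0.   -0.31]
 [-0.31 -0.    0.95]] [[295.0, 0.0, 279.0], [0.0, 295.0, 207.0], [0.0, 0.0, 1.0]]
ptr [-101.  140.   73.] 0.6142314799107651 126.0534415498112
ptr [-28. 138.  25.] 0.6963073915492327 39.42284353554097
0 0.0 1 None
0 0.0 -1 None
0.5 0.0 1 None
0.5 0.0 -1 None
0.95 0.0 1 [ 0.99 -0.38 -0.45  0.56 -1.19  2.01]
0.95 0.0 -1 [ 0.99 -0.38 -0.45  0.56 -1.19 -1.13]
0 0.0 1 None
0 0.0 -1 None
0 0.3 1 None
0 0.3 -1 None
0.5 0.3 1 [ 1.19 -0.66 -0.9   0.79 -1.15  1.66]
0.5 0.3 -1 [ 1.19 -0.66 -0.9   0.79 -1.15 -1.48]
0.95 0.3 1 [ 0.86 -0.15 -0.07  0.25 -1.44  2.26]
0.95 0.3 -1 [ 0.86 -0.15 -0.07  0.25 -1.44 -0.89]
0 0.3 1 None
0 0.3 -1 None
0 0.5 1 None
0 0.5 -1 None
0.5 0.5 1 [ 1.13 -0.54 -0.68  0.55 -1.23  1.86]
0.5 0.5 -1 [ 1.13 -0.54 -0.68  0.55 -1.23 -1.28]
0.95 0.5 1 [ 0.77  0.03  0.18  0.09 -1.64  2.36]
0.95 0.5 -1 [ 0.77  0.03  0.18  0.09 -1.64 -0.78]
0 0.5 1 None
0 0.5 -1 None
0 0.7 1 None
0 0.7 -1 None
0.5 0.7 1 [ 1.03 -0.39 -0.44  0.33 -1.33  2.05]
0.5 0.7 -1 [ 1.03 -0.39 -0.44  0.33 -1.33 -1.09]
0.95 0.7 1 [ 0.69  0.21  0.43 -0.05 -1.85  2.42]
0.95 0.7 -1 [ 0.69  0.21  0.43 -0.05 -1.85 -0.72]
0 0.7 1 None
0 0.7 -1 None
0 [array([ 0.68,  0.17,  0.28,  0.  , -1.68,  0.89]), array([ 0.68,  0.16,  0.08,  0.  , -1.48,  0.89]), array([-0.11,  0.16, -0.12,  0.  , -1.29,  1.68])]
1.5707963267948966 [array([ 0.68,  0.17,  0.28,  0.  , -1.68,  2.46]), array([ 0.68,  0.16,  0.08,  0.  , -1.48,  2.46]), None]
-1.5707963267948966 [array([ 0.68,  0.17,  0.28,  0.  , -1.68, -0.68]), array([ 0.68,  0.16,  0.08,  0.  , -1.48, -0.68]), array([-0.11,  0.16, -0.12,  0.  , -1.29,  0.11])]
3.141592653589793 [array([ 0.68,  0.17,  0.28,  0.  , -1.68, -2.25]), array([ 0.68,  0.16,  0.08,  0.  , -1.48, -2.25]), array([-0.11,  0.16, -0.12,  0.  , -1.29, -1.47])]
```

```bash
cat > ik.py <<'E'
from h import *
H=np.array([709.5,243,90.]);th=-0.016
x=np.array([np.cos(th),np.sin(th),0]);y=np.array([-x[1],x[0],0]);up=np.array([0,0,1.])
def barpose(phi,al,be=0,back=0,sg=-1,H=H,gd=2):
    ex=x*np.cos(phi)-up*np.sin(phi); ez=up*np.cos(phi)+x*np.sin(phi)
    b=H-245*ex+11*ez; a=phi+al
    z0=x*np.cos(a)-up*np.sin(a); Y=sg*np.cross(z0,y)
    z=z0*np.cos(be)+y*np.sin(be); X=np.cross(Y,z)
    return (b+z*(gd-back)).tolist(),Ro.from_matrix(np.c_[X,Y,z]).as_quat().tolist()
E
python3 - <<'E'
from ik import *
for be in(0,.3,.6,-.3):
  for al in(.7,.85,1.0,1.15):
    ok=[r.solve_ik(*barpose(p,al,be)) is not None for p in(0,.1,.3,.65,.9)]+[r.solve_ik(*barpose(0,al,be,back=80)) is not None]
    print(be,al,np.array(ok)*1, np.round(k,2) if (k:=r.solve_ik(*barpose(0,al,be))) is not None else "")
Q=np.array([635,381,135.]);ct=np.array([78.2,-.6,-163.3]);Rc=np.array([[0,1,0],[-.95,0,-.31],[-.31,0,.95]])
U,_,V=np.linalg.svd(Rc);Rc=U@V
res=[]
for az in np.radians([-120,-105,-90,-75,-60,-45,-30]):
 for el in np.radians([15,25,35,45,55]):
  for D in(250,300,350):
   f=np.array([np.cos(az)*np.cos(el),np.sin(az)*np.cos(el),-np.sin(el)]);c=Q-D*f
   rt0=np.cross(f,up);rt0/=np.linalg.norm(rt0);dn0=np.cross(f,rt0)
   for ro in np.radians(range(0,360,30)):
    rt=rt0*np.cos(ro)+dn0*np.sin(ro);dn=np.cross(f,rt)
    Rt=np.c_[rt,dn,f]@Rc; p=c-Rt@ct
    q=Ro.from_matrix(Rt).as_quat()
    if p[2]<150 or np.hypot(*p[:2])>720: continue
    k=r.solve_ik(p.tolist(),q.tolist())
    if k is not None: res.append((abs(f[1]),D,np.degrees([az,el,ro]).round().tolist(),p.round().tolist(),q.round(4).tolist(),np.round(k,2).tolist(),np.abs(np.array(k)-r.sense()["joint_positions"]).max().round(2)))
res.sort(key=lambda a:-a[0])
for a in res[:14]: print(a)
E
```

```text
0 0.7 [0 0 1 1 1 0] 
0 0.85 [0 1 1 1 1 1] 
0 1.0 [1 1 1 1 1 1] [ 1.21 -0.61 -0.94  0.6  -1.11 -1.47]
0 1.15 [1 1 1 1 1 1] [ 1.13 -0.5  -0.77  0.42 -1.16 -1.29]
0.3 0.7 [0 0 1 1 1 0] 
0.3 0.85 [0 1 1 1 1 0] 
0.3 1.0 [1 1 1 1 1 1] [ 1.09 -0.87 -1.05  0.44 -0.89 -1.21]
0.3 1.15 [1 1 1 1 1 1] [ 1.   -0.71 -0.85  0.22 -0.95 -1.03]
0.6 0.7 [0 0 1 1 1 0] 
0.6 0.85 [0 1 1 1 1 0] 
0.6 1.0 [1 1 1 1 1 1] [ 0.85 -0.94 -0.99 -0.04 -0.72 -0.67]
0.6 1.15 [1 1 1 1 1 1] [ 0.72 -0.73 -0.77 -0.26 -0.85 -0.49]
-0.3 0.7 [1 1 1 1 1 1] [ 1.36 -0.37 -1.    0.93 -1.32 -1.94]
-0.3 0.85 [1 1 1 1 1 1] [ 1.32 -0.35 -0.89  0.78 -1.32 -1.77]
-0.3 1.0 [1 1 1 1 1 1] [ 1.27 -0.31 -0.77  0.64 -1.33 -1.6 ]
-0.3 1.15 [1 1 1 1 1 1] [ 1.2  -0.24 -0.63  0.5  -1.37 -1.43]
(np.float64(0.6830127018922193), 250, [-45.0, 15.0, 210.0], [583.0, 417.0, 173.0], [0.4894, 0.7164, -0.0026, 0.4972], [1.24, 0.31, -0.29, 0.99, -1.48, 1.9], np.float64(2.24))
(np.float64(0.6830127018922193), 250, [-45.0, 15.0, 240.0], [575.0, 413.0, 165.0], [0.6091, 0.5718, 0.1773, 0.5202], [1.24, 0.25, -0.48, 1.16, -1.42, 1.27], np.float64(1.6))
(np.float
[... 1384 characters left out ...]
))
(np.float64(0.6830127018922193), 350, [-45.0, 15.0, 240.0], [507.0, 481.0, 191.0], [0.6091, 0.5718, 0.1773, 0.5202], [1.4, 0.31, -0.34, 1.06, -1.56, 1.28], np.float64(1.62))
(np.float64(0.6830127018922193), 350, [-45.0, 15.0, 270.0], [502.0, 481.0, 180.0], [0.6873, 0.3882, 0.3452, 0.5078], [1.4, 0.36, -0.42, 1.19, -1.6, 0.67], np.float64(1.19))
(np.float64(0.6830127018922193), 350, [-45.0, 15.0, 300.0], [502.0, 485.0, 168.0], [0.7186, 0.1781, 0.4895, 0.4607], [1.39, 0.49, -0.38, 1.25, -1.71, 0.09], np.float64(1.25))
(np.float64(0.6830127018922193), 350, [-45.0, 15.0, 330.0], [506.0, 492.0, 160.0], [0.701, -0.0441, 0.6005, 0.3823], [1.37, 0.66, -0.23, 1.23, -1.85, -0.43], np.float64(1.24))
```

Run:
```python
from h import *
r.move_ptp([514,486,199],[0.4894,0.7164,-0.0026,0.4972])
r.pause(.2)
i=r.camera_info("wrist");im=r.camera("wrist");cv2.imwrite("pics/w1.png",im[:,:,::-1])
np.savez("w1.npz",K=i["intrinsics"],R=i["R"],t=i["t"]);print(r.sense()["time"],r.sense()["wrist_force"])
print(blobs(im,(17,120,90),(30,255,255),25))
```

```text
2.275 [-0.92649206 -0.91595239 -0.1348544 ]
[([342.9, 161.3], [337, 148, 9, 26, 58]), ([125.6, 226.4], [122, 214, 7, 25, 97]), ([263.9, 238.6], [256, 232, 17, 15, 135]), ([111.0, 265.1], [87, 239, 64, 54, 903]), ([213.8, 272.1], [197, 260, 33, 24, 397]), ([226.9, 344.7], [185, 316, 78, 57, 1622])]
```

View pics/w1.png

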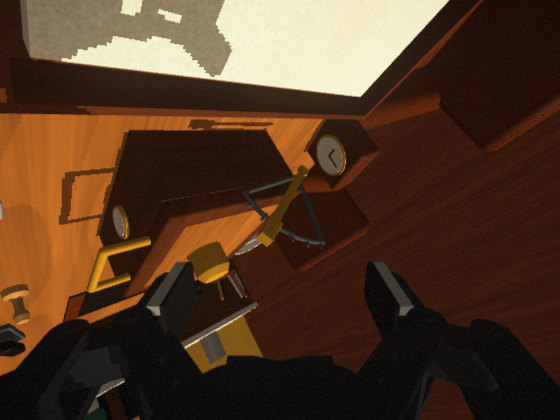

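The pointer runs from the hinge end (~304,170) to the tip block (~265,238). The quadrant is dark steel behind it. I'll fit its centre line on the y'=138 plane.

Run:
```python
from ik import *
i=dict(zip(("intrinsics","R","t"),[np.load("w1.npz")[k] for k in "KRt"]))
im=cv2.imread("pics/w1.png")[:,:,::-1]
hsv=cv2.cvtColor(np.ascontiguousarray(im),cv2.COLOR_RGB2HSV)
m=cv2.inRange(hsv,(15,110,60),(32,255,255));z=np.zeros_like(m);z[160:250,250:318]=m[160:250,250:318]
pl=lambda u,o=138:onplane(i,u,H+o*y,y)-H
v,u=np.nonzero(z)
for o in(138,):
    P=np.array([pl((a,b),o) for a,b in zip(u,v)]);s=np.c_[-P@x,P[:,2]]
    rr=np.hypot(*s.T);print("n",len(s),"r range",rr.min(),rr.max())
    for lo,hi in((0,200),(25,112),(40,110),(112,160)):
        k=(rr>lo)&(rr<hi)
        if k.sum()<8: continue
        d=cv2.fitLine(s[k].astype(np.float32),cv2.DIST_HUBER,0,.01,.01).ravel();d*=np.sign(d[0]);print(lo,hi,k.sum(),"angle",np.arctan2(d[1],d[0]).round(3),"pt",d[2:].round(1),"thru hinge dev",(d[0]*d[3]-d[1]*d[2]).round(1), "polar", np.arctan2(s[k,1].mean(),s[k,0].mean()).round(3))
c=cv2.resize(im[150:260,240:330],None,fx=5,fy=5,interpolation=2)
mm=cv2.resize(np.dstack([z]*3)[150:260,240:330],None,fx=4,fy=5,interpolation=0)
cv2.imwrite("pics/w1c.png",np.hstack([c[:,:,::-1],mm[:,:350]]))
```

```text
n 999 r range 0.8639363448117829 148.85264966889866
0 200 999 angle 0.547 pt [70.9 44.3] thru hinge dev 1.0 polar 0.558
25 112 432 angle 0.556 pt [61.7 38.6] thru hinge dev 0.2 polar 0.561
40 110 354 angle 0.559 pt [66.1 41.3] thru hinge dev -0.0 polar 0.559
112 160 423 angle 0.441 pt [111.3  68.9] thru hinge dev 14.7 polar 0.554
```

View pics/w1c.png

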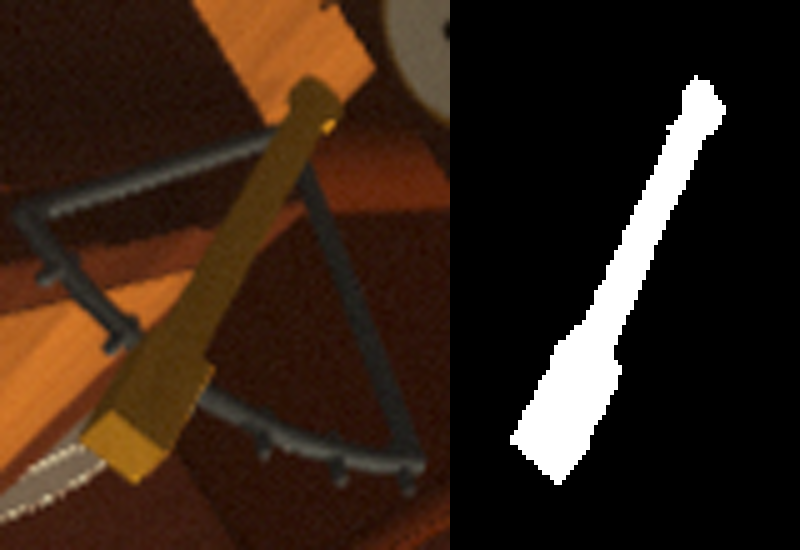

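Pointer angle ≈ 0.557 rad: the line passes through the hinge within 0.2 mm and r max 149 vs 145 expected. Now the weight.

Run:
```python
from ik import *
q=(Ro.from_rotvec([0,0,-np.pi/2])*Ro.from_quat([1,0,0,0])).as_quat().tolist()
r.move_ptp([420,430,300],q)
r.move_ptp([601,235,290],q); r.pause(.2)
i=r.camera_info("wrist");im=r.camera("wrist");cv2.imwrite("pics/w2.png",im[:,:,::-1])
for c,s in blobs(im,(17,110,90),(32,255,255),60): print(c,s,onz(i,c,145).round(),onz(i,c,101).round())
print(r.sense()["time"],r.sense()["ee_pos"])
```

```text
[383.5, 184.9] [351, 141, 51, 94, 1195] [489. 233. 145.] [473. 244. 101.]
[279.3, 188.3] [257, 166, 46, 45, 1535] [601. 237. 145.] [601. 249. 101.]
[103.0, 254.5] [96, 228, 23, 45, 166] [805. 317. 145.] [834. 339. 101.]
[224.9, 291.8] [202, 280, 48, 23, 222] [666. 367. 145.] [676. 396. 101.]
[275.0, 313.7] [252, 303, 41, 22, 374] [606. 398. 145.] [607. 432. 101.]
6.1167 [600.44432244 236.14303108 290.22625122]
```

View pics/w2.png

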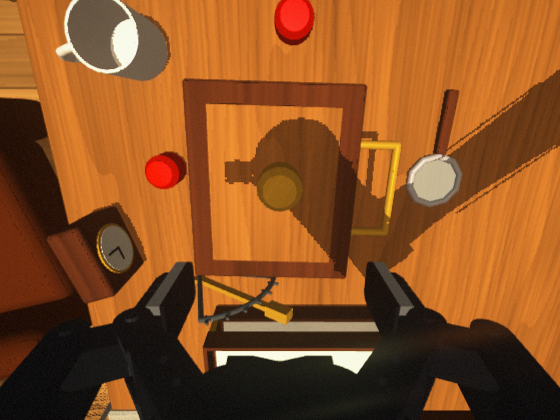

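The weight is centred at (279,188), giving (601,237). The bar runs (396,143) to (388,234). Next: refine the bar and yaw from this frame, and grasp.

Run:
```python
from ik import *
i=r.camera_info("wrist")
for u in[(396.5,145),(387.5,233)]: print("bar end",onz(i,u,101).round(1))
for u in[(184,80),(366,85),(345,278),(194,275)]: print("lid",onz(i,u,112).round(1))
q=r.sense()["eef_rot"]
f0=np.array(r.sense()["wrist_force"])
hit=r.movel([601,237,133],vel=120,until_force=8); print("hit",hit,r.sense()["ee_pos"])
if not hit:
    r.grab(60); r.pause(.2); print("w",r.sense()["grip_width"])
    r.movel([601,237,260],vel=120); s=r.sense();print(s["grip_width"],np.array(s["wrist_force"])-f0,s["time"])
```

```text
bar end [463.1 195.9 101. ]
bar end [461.1 307.7 101. ]
lid [702.5 126.5 112. ]
lid [507.8 131.4 112. ]
lid [514.1 367.3 112. ]
lid [712.9 363.1 112. ]
hit False [601.4403062  237.16632068 134.07011231]
w -0.14063933637224804
-0.07365721236015138 [-0.04032321  0.61317199 -1.21882525] 9.75
```

The jaws closed on nothing. I'll look.

Run:
```python
from ik import *
r.gripper_open();r.pause(.2)
i=r.camera_info("wrist");im=r.camera("wrist");cv2.imwrite("pics/w3.png",im[:,:,::-1])
t=r.camera("top");cv2.imwrite("pics/t3.png",t[:,:,::-1])
a=cv2.resize(t[130:290,90:310],(400,291),interpolation=2)
cv2.imwrite("pics/w3m.png",np.hstack([cv2.resize(im,(388,291)),a])[:,:,::-1])
for c,s in blobs(im,(17,110,60),(32,255,255),60): print(c,s,onz(i,c,145).round())
print(r.sense()["grip_width"])
```

```text
[393.3, 190.5] [358, 142, 55, 103, 1449] [490. 232. 145.]
[280.0, 193.8] [255, 167, 50, 53, 1966] [600. 236. 145.]
[93.1, 262.6] [83, 231, 40, 54, 291] [798. 311. 145.]
[223.5, 305.1] [196, 289, 55, 31, 446] [663. 364. 145.]
[275.9, 329.3] [252, 315, 43, 30, 600] [605. 396. 145.]
85.76835748687061
```

View pics/w3m.png

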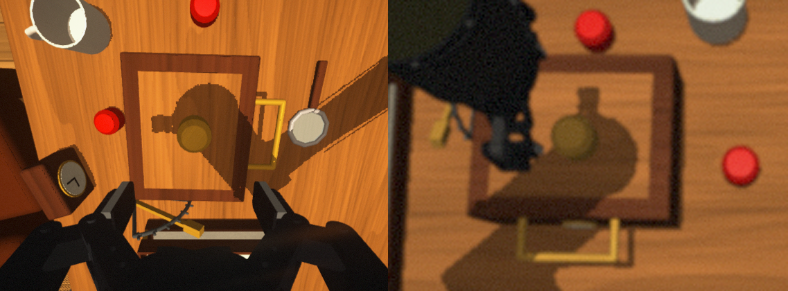

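The weight is still at (600,236), unmoved, and the jaws are centred over it. So it's probably a height or slip issue. I'll descend again and look before closing.

Run:
```python
from ik import *
hit=r.movel([601,237,133],vel=120,until_force=8); r.pause(.2); s=r.sense();print(hit,s["ee_pos"],s["wrist_force"],s["time"])
im=r.camera("wrist");sc=r.camera("scene")
cv2.imwrite("pics/w4m.png",np.hstack([cv2.resize(im,(400,300)),cv2.resize(sc[170:320,270:470],(400,300),interpolation=2)])[:,:,::-1])
```

```text
False [601.2267538  237.18979497 133.70732688] [-0.0697103  -0.42221134  0.15862534] 12.2417
```

View pics/w4m.png

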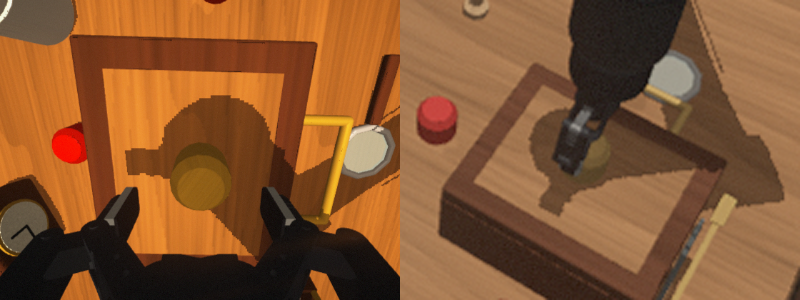

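The fingertips appear well above where the nominal tool puts them: by row and spacing, about 40 mm behind the TCP. I'll check that with the scene-camera projection before going lower.

Run:
```python
from ik import *
def pr(i,X):
    p=np.array(i["R"])@X+i["t"];p=np.array(i["intrinsics"])@p;return (p[:2]/p[2]).round(1)
S=r.camera_info("scene");W=r.camera_info("wrist");s=r.sense()
Rt=Ro.from_quat(s["eef_rot"]).as_matrix();p0=np.array(s["ee_pos"])
print(Rt.round(3).tolist())
for zt in(1,-15,-30,-45):
  for X,Y in((11,42.5),(11,-42.5),(-11,-50)):
    P=p0+Rt@[X,Y,zt];print(zt,P.round(),"scene",pr(S,P),"wrist",pr(W,P))
print("weight top scene",pr(S,np.array([601,237,156])),"base",pr(S,np.array([601,237,112])))
print("shut-case: joint",np.round(s["joint_positions"],3),s["grip_width"])
```

```text
[[0.0, -1.0, 0.0], [-1.0, -0.0, 0.0], [-0.0, -0.0, -1.0]]
1 [559. 226. 132.] scene [366.4 229.9] wrist [350.  228.8]
1 [644. 226. 132.] scene [348.4 259.2] wrist [208.2 229. ]
1 [651. 248. 132.] scene [356.3 266.9] wrist [198.8 261.8]
-15 [559. 226. 148.] scene [367.5 225.8] wrist [356.6 239.9]
-15 [644. 226. 148.] scene [349.3 255.3] wrist [201.4 240. ]
-15 [651. 248. 148.] scene [357.4 263.1] wrist [191.5 275.4]
-30 [559. 226. 163.] scene [368.6 221.9] wrist [364.1 252.4]
-30 [644. 226. 163.] scene [350.3 251.6] wrist [193.8 252.5]
-30 [651. 248. 163.] scene [358.4 259.4] wrist [183.3 290.6]
-45 [559. 226. 178.] scene [369.8 217.9] wrist [373.1 267.5]
-45 [644. 226. 178.] scene [351.2 247.8] wrist [184.6 267.6]
-45 [651. 248. 178.] scene [359.5 255.7] wrist [173.5 308.8]
weight top scene [363.9 240.7] base [360.8 251.4]
shut-case: joint [ 0.685  0.166  0.08   0.    -1.484 -0.685] 85.35506209679289
```

Two views agree: the fingertips sit about 44 mm farther back than documented (tips at z≈177 instead of 132). I'll treat the tool as 44 mm shorter along z and go down guarded.

Run:
```python
from ik import *
f0=np.array(r.sense()["wrist_force"])
hit=r.movel([601,237,89],vel=80,until_force=6); print("hit",hit,r.sense()["ee_pos"])
if not hit:
    r.grab(60); r.pause(.2); g=r.sense()["grip_width"];print("w",g)
    if g>40:
        r.movel([601,237,230],vel=120); r.pause(.2);s=r.sense();print(s["grip_width"],np.array(s["wrist_force"])-f0,s["time"])
```

```text
hit False [601.18682633 236.96272251  89.22890547]
w 48.7154457421961
48.1998974178699 [-1.28366213 -0.39479112 -5.69898987] 15.1917
```

Holding the weight (48.5 mm wide, −5.7 N). Carrying it to the blotter.

Run:
```python
from ik import *
q=r.sense()["eef_rot"]; P=[565,-258]
print(r.solve_ik(P+[-22],q) is not None)
r.move_ptp(P+[200],q)
r.movel(P+[5],vel=130); r.pause(.2)
hit=r.movel(P+[-26],vel=25,until_force=4); s=r.sense();print("touch",hit,s["ee_pos"],s["grip_width"],s["wrist_force"],s["time"])
```

```text
True
touch True [ 564.89374534 -258.01317367  -17.82698467] 48.62007779247277 [ 1.21716913 -0.44476102  4.72768126] 19.725
```

Run:
```python
from ik import *
r.gripper_open(); r.pause(.2)
r.movel([565,-258,150],vel=150); 
i=r.camera_info("wrist");im=r.camera("wrist");t=r.camera("top");T=r.camera_info("top")
for c,s in blobs(im,(17,110,60),(32,255,255),200): print(c,s,onz(i,c,40).round())
cv2.imwrite("pics/p5.png",np.hstack([cv2.resize(im,(400,300)),cv2.resize(t[140:290,100:300],(400,300),interpolation=2)])[:,:,::-1])
print(r.sense()["time"])
# ik for bar with 44 mm tool offset
H2=np.array([707.5,248,90.]); 
for be in(0,-.3,.3,-.5):
  for al in(.5,.7,.85,1.0,1.15):
    K=[r.solve_ik(*barpose(p,al,be,H=H2,gd=46)) for p in(0,.1,.3,.56,.65)]+[r.solve_ik(*barpose(0,al,be,back=b,H=H2,gd=46)) for b in(50,90)]
    print(be,al,[int(k is not None) for k in K], None if K[0] is None else np.round(K[0],2))
```

```text
[130.1, 45.3] [122, 0, 16, 84, 345] [ 686. -387.   40.]
[142.0, 40.7] [132, 0, 21, 85, 763] [ 676. -391.   40.]
[239.3, 36.2] [214, 0, 51, 88, 2491] [ 596. -394.   40.]
[120.8, 51.0] [111, 3, 21, 81, 496] [ 694. -383.   40.]
[81.4, 151.0] [54, 5, 56, 285, 2248] [ 743. -302.   40.]
[171.2, 53.0] [158, 4, 26, 82, 634] [ 653. -382.   40.]
[370.2, 59.0] [364, 4, 12, 90, 492] [ 488. -377.   40.]
[384.5, 157.0] [357, 4, 52, 293, 5435] [ 467. -295.   40.]
[271.9, 57.5] [267, 20, 12, 70, 379] [ 570. -378.   40.]
[97.0, 56.9] [91, 25, 16, 58, 255] [ 714. -379.   40.]
[526.2, 129.0] [504, 27, 51, 204, 1716] [ 343. -320.   40.]
[78.3, 65.1] [71, 44, 15, 38, 285] [ 731. -373.   40.]
[297.8, 73.9] [294, 50, 9, 41, 224] [ 548. -366.   40.]
[525.3, 179.3] [512, 138, 28, 83, 318] [ 332. -274.   40.]
[534.1, 238.7] [512, 158, 48, 147, 1178] [ 307. -213.   40.]
[278.1, 193.9] [252, 166, 53, 56, 2244] [ 565. -261.   40.]
[548.6, 263.3] [535, 226, 25, 81, 391] [ 284. -185.   40.]
[486.9, 281.1] [476, 259, 23, 43, 406] [ 344. -164.   40.]
[115.5, 286.6] [107, 268, 18, 44, 220] [ 737. -159.   40.]
[144.6,
[... 556 characters left out ...]
1] [ 1.21 -0.26 -0.8   0.67 -1.24 -1.61]
-0.3 1.15 [1, 1, 1, 1, 1, 1, 1] [ 1.16 -0.2  -0.67  0.52 -1.28 -1.44]
0.3 0.5 [0, 0, 0, 1, 1, 0, 0] None
0.3 0.7 [0, 0, 1, 1, 1, 0, 0] None
0.3 0.85 [0, 1, 1, 1, 1, 0, 0] None
0.3 1.0 [1, 1, 1, 1, 1, 1, 1] [ 1.04 -0.72 -1.05  0.48 -0.73 -1.25]
0.3 1.15 [1, 1, 1, 1, 1, 1, 1] [ 0.98 -0.6  -0.87  0.23 -0.83 -1.05]
-0.5 0.5 [1, 1, 1, 1, 1, 1, 1] [ 1.28 -0.07 -0.96  1.08 -1.41 -2.22]
-0.5 0.7 [1, 1, 1, 1, 1, 1, 1] [ 1.28 -0.1  -0.87  0.91 -1.38 -1.99]
-0.5 0.85 [1, 1, 1, 1, 1, 1, 1] [ 1.26 -0.1  -0.78  0.79 -1.38 -1.82]
-0.5 1.0 [1, 1, 1, 1, 1, 1, 1] [ 1.22 -0.08 -0.68  0.66 -1.4  -1.65]
-0.5 1.15 [1, 1, 1, 1, 1, 1, 1] [ 1.18 -0.04 -0.57  0.54 -1.43 -1.49]
```

View pics/p5.png

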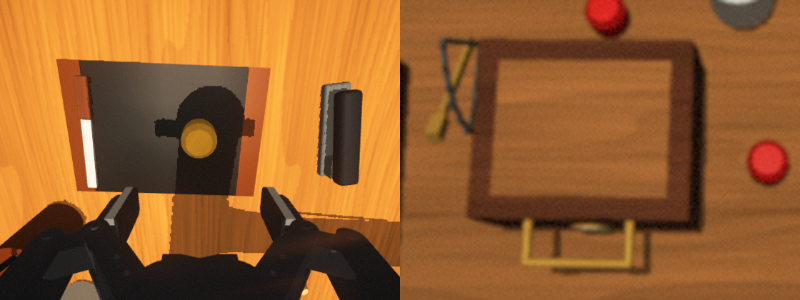

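The weight stands upright at (565,−260), well inside the blotter and clear of the opener. The lid is bare. Now the pre-grasp at the pull bar, with a close look.

Run:
```python
from ik import *
import ik
q=r.sense()["eef_rot"]
ik.x=np.array([1.,0,0]);ik.y=np.array([0,1.,0])
H2=np.array([709,248,90.])
r.move_ptp([500,0,280],q)
r.move_ptp(*barpose(0,.9,-.2,back=190,H=H2,gd=46)); r.pause(.2)
print("t",r.sense()["time"],np.round(r.sense()["joint_positions"],2),r.sense()["ee_pos"])
i=r.camera_info("wrist");im=r.camera("wrist");cv2.imwrite("pics/b6.png",im[:,:,::-1])
np.savez("b6.npz",K=i["intrinsics"],R=i["R"],t=i["t"])
for c,s in blobs(im,(17,110,60),(32,255,255),150): print(c,s,onz(i,c,101).round())
print([int(r.solve_ik(*barpose(0,.9,-.2,back=b,H=H2,gd=46)) is not None) for b in(150,100,60,30,0)])
```

```text
t 24.4 [ 1.58 -0.57 -0.78  0.65 -1.61 -1.71] [376.9221646  275.97711656 211.89529697]
[274.1, 188.6] [247, 135, 45, 112, 1685] [472. 248. 101.]
[1, 1, 1, 1, 1]
```

View pics/b6.png

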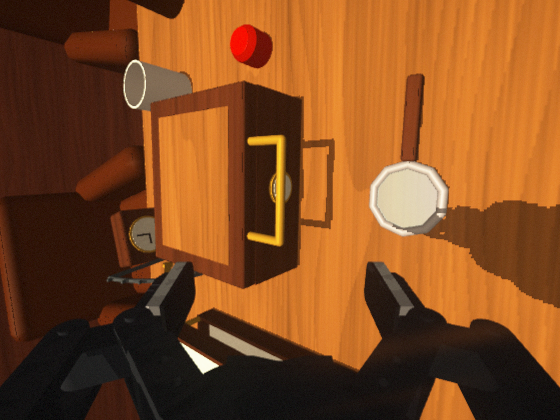

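The bar runs from (284,140) to (278,241), midway between the jaws; the lid's front top edge is column ~244.

Run:
```python
from ik import *
i=dict(zip(("intrinsics","R","t"),[np.load("b6.npz")[k] for k in "KRt"]))
im=np.ascontiguousarray(cv2.imread("pics/b6.png")[:,:,::-1])
m=cv2.inRange(cv2.cvtColor(im,cv2.COLOR_RGB2HSV),(17,110,60),(32,255,255))
C=[]
for v in range(148,234,2):
    u=np.nonzero(m[v,266:296])[0]
    if len(u)>4: C.append(onz(i,(266+u.mean(),v),101))
C=np.array(C);f=np.polyfit(C[:,1],C[:,0],1);print("bar x at y248",np.polyval(f,248),"slope dx/dy",f[0],"yaw",-f[0])
for u in((281,136),(276,244)): print("ends",onz(i,u,101).round(1))
for u in((245,82),(243,286),(155,100),(158,258)): print("lid",onz(i,u,112).round(1))
```

```text
bar x at y248 464.57031561716246 slope dx/dy 0.026704762396367297 yaw -0.026704762396367297
ends [462.3 192.7 101. ]
ends [469.7 309.4 101. ]
lid [503.  133.1 112. ]
lid [511.7 364.4 112. ]
lid [689.  123.7 112. ]
lid [702.9 364.4 112. ]
```

```bash
sed -i 's/^H=.*/H=np.array([709.7,245,90.]);th=-0.022/' ik.py
python3 - <<'E'
from ik import *
i=dict(zip(("intrinsics","R","t"),[np.load("w1.npz")[k] for k in "KRt"]))
hsv=cv2.cvtColor(cv2.imread("pics/w1.png"),cv2.COLOR_BGR2HSV)
m=cv2.inRange(hsv,(15,110,60),(32,255,255));z=np.zeros_like(m);z[160:250,250:318]=m[160:250,250:318];v,u=np.nonzero(z)
for o in(138,142):
    P=np.array([onplane(i,(a,b),H+o*y,y)-H for a,b in zip(u,v)]);s=np.c_[-P@x,P[:,2]];rr=np.hypot(*s.T);k=(rr>35)&(rr<110)
    d=cv2.fitLine(s[k].astype(np.float32),cv2.DIST_HUBER,0,.01,.01).ravel();d*=np.sign(d[0]);print(o,"pointer",np.arctan2(d[1],d[0]),"dev",d[0]*d[3]-d[1]*d[2])
f0=np.array(r.sense()["wrist_force"])
kw=dict(gd=46)
p,q=barpose(0,.9,-.2,back=80,**kw); r.movel(p,q,vel=150)
p,q=barpose(0,.9,-.2,**kw); hit=r.movel(p,q,vel=60,until_force=6)
s=r.sense();print("hit",hit,np.round(np.array(s["ee_pos"])-p,1),np.array(s["wrist_force"])-f0)
if not hit:
    r.grab(60);r.pause(.3);s=r.sense();print("w",s["grip_width"],np.round(np.array(s["ee_pos"])-p,1),np.array(s["wrist_force"])-f0,s["time"])
E
```

```text
138 pointer 0.551895 dev -0.59659576
142 pointer 0.5517588 dev -1.5142097
hit False [-0.   0.4  0.4] [-1.16161757  0.39752614 -0.22745057]
w 7.934763641185782 [-0.5  0.  -0.6] [-11.01344497   0.68904551   1.41711355] 27.8167
```

Gripped (7.9 mm reading, the same −2 mm bias as on the weight). I'll relieve the 11 N side load, then raise in arc steps while watching forces.

Run:
```python
from ik import *
s0=r.sense()
p,q=barpose(0,.9,-.2,gd=46); p=np.array(p);p[0]-=1.5
r.movel(p.tolist(),q,vel=30);r.pause(.2);s=r.sense();print("after -1.5x",np.round(s["wrist_force"],1))
H[0]-=1.5
for phi in(.06,.14,.22):
    p,q=barpose(phi,.9,-.2,gd=46,H=H); r.movel(p,q,vel=50); s=r.sense()
    ex=x*np.cos(phi)-up*np.sin(phi);ez=up*np.cos(phi)+x*np.sin(phi);F=np.array(s["wrist_force"])
    print(phi,"rad",round(F@ex,1),"tan",round(F@ez,1),"M",np.round(s["wrist_torque"],2),round(s["grip_width"],2),np.round(np.array(s["ee_pos"])-p,1),round(s["time"],1))
    if np.linalg.norm(F)>45: print("stop");break
```

```text
after -1.5x [20.4  1.1 -5.3]
0.06 rad 19.3 tan -5.6 M [ 1.53 -2.06  1.62] 8.05 [ 0.7  0.1 -0. ] 28.7
0.14 rad 16.5 tan -5.9 M [ 1.65 -1.72  1.35] 7.92 [ 0.6  0.1 -0.7] 29.2
0.22 rad 13.1 tan -6.6 M [ 1.69 -1.17  1.05] 8.15 [ 0.4  0.1 -1.4] 29.7
```

Run:
```python
from ik import *
H[0]-=.9
def lidang():
    s=r.sense();z=Ro.from_quat(s["eef_rot"]).as_matrix()[:,2];b=np.array(s["ee_pos"])-46*z-H
    return np.arctan2(b[2],-b@x)-np.arctan2(11,245),np.hypot(b[2],b@x)
for phi in(.3,.38,.46,.52,.554):
    p,q=barpose(phi,.9,-.2,gd=46,H=H); r.movel(p,q,vel=45); s=r.sense()
    ex=x*np.cos(phi)-up*np.sin(phi);ez=up*np.cos(phi)+x*np.sin(phi);F=np.array(s["wrist_force"])
    print(phi,"rad",round(F@ex,1),"tan",round(F@ez,1),round(s["grip_width"],2),np.round(np.array(s["ee_pos"])-p,1),round(s["time"],1))
    if np.linalg.norm(F)>45: print("stop");break
r.pause(.5);print("lid angle",lidang(),np.round(r.sense()["wrist_force"],1),np.round(r.sense()["wrist_torque"],2))
t=r.camera("top");s=r.camera("scene");cv2.imwrite("pics/t7.png",t[:,:,::-1]);cv2.imwrite("pics/s7.png",s[:,:,::-1]);w=r.camera("wrist");cv2.imwrite("pics/w7.png",w[:,:,::-1])
cv2.imwrite("pics/m7.png",np.hstack([cv2.resize(t[130:310,90:300],(400,343),interpolation=2),cv2.resize(s[170:370,240:473],(400,343),interpolation=2)])[:,:,::-1])
```

```text
0.3 rad 4.9 tan -5.9 8.18 [-0.4 -0.  -1.6] 30.2
0.38 rad 7.1 tan -5.6 8.06 [-0.2 -0.1 -0.8] 30.8
0.46 rad 6.9 tan -5.8 7.78 [-0.2 -0.1 -0.6] 31.3
0.52 rad 6.4 tan -7.0 8.11 [-0.2 -0.1 -0.5] 31.7
0.554 rad 7.1 tan -6.5 7.76 [-0.2 -0.2 -0.5] 32.1
lid angle (np.float64(0.5529963807797446), np.float64(245.1426324311663)) [  5.3  -0.5 -12. ] [ 1.05 -0.74  0.26]
```

View pics/m7.png

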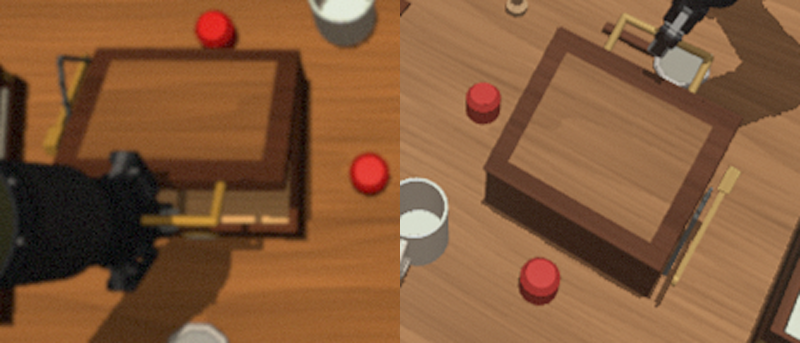

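FK says lid 0.553, with bar radius 245.1 vs 245.25 expected. The grip is holding, with steady forces. As independent checks, I'll use the pointer in the earlier overhead wrist view, the lid corner triangulated, and the present wrist view.

Run:
```python
from ik import *
H[0]-=.9
W=r.camera_info("wrist");s=r.sense();Rt=Ro.from_quat(s["eef_rot"]).as_matrix()
Rw=np.array(W["R"]);c=Rt.T@(-Rw.T@W["t"]-np.array(s["ee_pos"]));Rm=Rw@Rt
R2=Ro.from_matrix([[0,-1,0],[-1,0,0],[0,0,-1]]).as_matrix();p2=np.array([600.44,236.14,290.23])
Rn=Rm@R2.T; i2=dict(intrinsics=W["intrinsics"],R=Rn,t=-Rn@(p2+R2@c))
print("check weight",onz(i2,(279.3,188.3),145).round())
hsv=cv2.cvtColor(cv2.imread("pics/w2.png"),cv2.COLOR_BGR2HSV);m=cv2.inRange(hsv,(15,110,60),(32,255,255))
z=np.zeros_like(m);z[276:326,198:296]=m[276:326,198:296];v,u=np.nonzero(z)
for o in(134,138,142):
    P=np.array([onplane(i2,(a,b),H+o*y,y)-H for a,b in zip(u,v)]);S=np.c_[-P@x,P[:,2]];rr=np.hypot(*S.T)
    for lo,hi in((20,110),(110,160)):
        k=(rr>lo)&(rr<hi);d=cv2.fitLine(S[k].astype(np.float32),cv2.DIST_HUBER,0,.01,.01).ravel();d*=np.sign(d[0])
        print(o,lo,k.sum(),"slope",np.arctan2(d[1],d[0]).round(3),"dev",(d[0]*d[3]-d[1]*d[2]).round(1),"polar",np.arctan2(*S[k].mean(0)[::-1]).round(3),rr.max().round())
P,e=tri(r.camera_info("top"),(242,225),r.camera_info("scene"),(333,187));print("lid corner",P.round(),e.round(1),"expect",(H-120*y-200*(x*np.cos(.553)-up*np.sin(.553))+22*(up*np.cos(.553)+x*np.sin(.553))).round())
```

```text
check weight [600. 237. 145.]
134 20 585 slope 0.597 dev 3.0 polar 0.676 156.0
134 110 538 slope 1.073 dev -60.8 polar 0.586 156.0
138 20 583 slope 0.599 dev -1.8 polar 0.605 154.0
138 110 513 slope 1.201 dev -77.9 polar 0.552 154.0
142 20 594 slope 0.597 dev -6.2 polar 0.53 151.0
142 110 481 slope 1.268 dev -86.7 polar 0.518 151.0
lid corner [546. 126. 201.] 7.4 expect [548. 129. 214.]
```

View pics/w7.png

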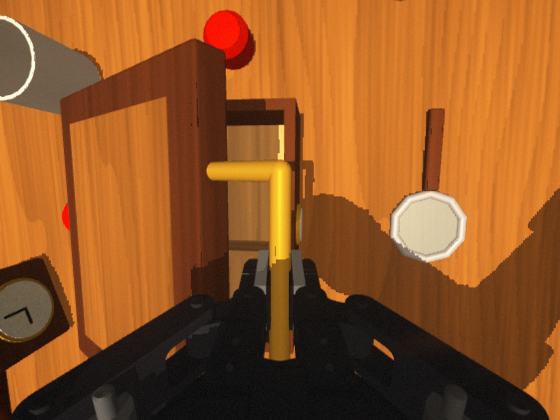

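The lid's view agrees with a clean grip. The two pointer views disagree (0.555 vs ~0.60). The second mixes the block and lid-occluded pixels, so I'll redo it using the clean hand section only, column by column, in both overhead frames.

Run:
```python
from ik import *
H[0]-=.9
W=r.camera_info("wrist");s=r.sense();Rt=Ro.from_quat(s["eef_rot"]).as_matrix()
Rw=np.array(W["R"]);c=Rt.T@(-Rw.T@W["t"]-np.array(s["ee_pos"]));Rm=Rw@Rt
R2=np.array([[0,-1.,0],[-1,0,0],[0,0,-1]])
def info(p): Rn=Rm@R2.T; return dict(intrinsics=W["intrinsics"],R=Rn,t=-Rn@(np.array(p)+R2@c))
i1=dict(zip(("intrinsics","R","t"),[np.load("w1.npz")[k] for k in "KRt"]))
def fit(i,f,box,axis,tag):
    hsv=cv2.cvtColor(cv2.imread(f),cv2.COLOR_BGR2HSV);m=cv2.inRange(hsv,(15,110,60),(32,255,255));u0,u1,v0,v1=box
    sub=m[v0:v1,u0:u1]; L=[];E=[[],[]]
    for k in range(sub.shape[axis]):
        w=np.nonzero(sub[:,k] if axis==1 else sub[k])[0]
        if len(w)<3: continue
        for j,t in enumerate((w.min(),w.max())): E[j].append((u0+k,v0+t) if axis==1 else (u0+t,v0+k))
        L.append(len(w))
    print(tag,"widths",L)
    for n,e in zip(("lo","hi","mid"),(E[0],E[1],(np.array(E[0])+E[1])/2)):
        P=np.array([onplane(i,a,H+138*y,y)-H for a in np.array(e,float)]);S=np.c_[-P@x,P[:,2]].astype(np.float32)
        d=cv2.fitLine(S,cv2.DIST_HUBER,0,.01,.01).ravel();d*=np.sign(d[0]);print(n,"slope",np.arctan2(d[1],d[0]).round(3),"dev",(d[0]*d[3]-d[1]*d[2]).round(1),"r",np.hypot(*S[[0,-1]].T).round())
fit(i1,"pics/w1.png",(250,318,178,212),0,"w1")
fit(info([600.44,236.14,290.23]),"pics/w2.png",(212,250,272,326),1,"w2")
fit(info([600.6,236.7,260.3]),"pics/w3.png",(205,248,276,345),1,"w3")
```

```text
w1 widths [9, 10, 9, 10, 9, 10, 9, 10, 10, 10, 10, 9, 10, 10, 9, 10, 9, 10, 10, 10, 9, 9, 10, 10, 10, 11, 10, 10, 10, 11, 11, 11, 10, 11]
lo slope 0.549 dev -4.8 r [ 29. 101.]
hi slope 0.548 dev 5.2 r [17. 91.]
mid slope 0.548 dev 0.1 r [22. 96.]
w2 widths [14, 17, 17, 15, 16, 15, 10, 11, 10, 10, 9, 10, 10, 16, 16, 17, 20, 17, 10, 10, 10, 10, 10, 10, 11, 10, 10, 11, 11, 11, 10, 10, 14, 13, 12, 9, 8, 6]
lo slope 0.56 dev -7.9 r [17. 81.]
hi slope 0.56 dev 8.4 r [99. 87.]
mid slope 0.539 dev 1.6 r [59. 84.]
w3 widths [15, 14, 16, 15, 15, 17, 19, 15, 11, 11, 11, 10, 11, 12, 12, 11, 11, 11, 14, 15, 15, 13, 15, 11, 12, 11, 11, 12, 12, 12, 11, 12, 12, 11, 12, 11, 12, 12, 14, 11, 11, 11, 9]
lo slope 0.552 dev -7.2 r [13. 81.]
hi slope 0.547 dev 8.8 r [94. 89.]
mid slope 0.531 dev 1.9 r [54. 85.]
```

Clean fits: 0.548 (first view), 0.560 and 0.55 (overhead edges). All agree with the lid at 0.553, so I'm holding and handing in.

Run:
```python
from ik import *
r.pause(.3);s=r.sense();print(s["ee_pos"],s["grip_width"],np.round(s["wrist_force"],1),np.abs(s["qd"]).max(),s["time"])
r.sign_off()
```

```text
[511.30274273 240.06120465 183.25976956] 8.466255829756303 [  4.9  -0.7 -10.6] 0.0024252349651806408 33.0083
the job is handed in; nothing more can be done
```

The job is handed in at about 33 s. The paperweight is on the blotter, and the arm is still gripping the pull bar with the lid at about 0.553 rad, in line with the pointer.

- **Paperweight:** it stands upright at about (565, −260), well inside the blotter and clear of the opener. I set it down by touch (about 4 N), and a picture afterwards showed it standing.
- **Lid:** the arm was steady when I handed in, at about 12 N on the wrist. The bar radius from the arm's position was 245.1 mm against 245.2 mm expected.
- **Pointer:** clean edge fits from three pictures put it between 0.547 and 0.560 rad. The overhead centre-line fits, which were blurred by stray pixels, read 0.53–0.54.

These went wrong or disagreed along the way:
- **First grasp missed:** the jaws closed above the paperweight without moving it. Two views showed the fingertips sit about 44 mm farther back than documented. I corrected for that, and the blotter contact height then matched to about 1 mm.
- **Rough pointer estimates:** early coarse readings gave 0.60–0.70 rad. I put these down to poor viewing angles and mixed-in pixels, and did not use them.
- **Lid corner check:** a rough triangulation of one lid corner came out 13 mm low, with the two rays 7 mm apart. I trusted the arm's own position instead.
- **Side load on the bar:** it reached about 20 N for a moment after gripping, then dropped to about 7 N.

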